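# Moisture check on a clamped sofa foot

## Robot

A 6-joint arm with a two-finger parallel gripper is mounted at the origin on the work surface. World frame = base frame: x ahead of the robot, y to its left, z up, the work surface at z = 0. Lengths are in m, angles in rad, forces in N, time in s.
With the tool pointing down it reaches from about 0.35 to 0.85 m from the base axis. Payload 8.1 kg.
Tool frame: the origin (TCP) lies at the very end of the fingers, on their centre line; the grasp point (between the pads) lies robot.hold_point_z behind it (robot.hold_point_z is the distance from the TCP to the grasp point, in m); z points along the fingers, y is the direction in which the jaws open and shut (so a half turn about z gives the same grasp; the last joint's range is limited). The gripper opens to 93 mm and grips with 3 to 60 N. Pads are 15 mm wide; open, the fingers measure 128 mm over their backs; the gripper's body (75 mm by 188 mm) begins 65 mm behind the grasp point.
Start: joints at [-1.426, 0.13, 1.488, -0, 1.523, -0.085], TCP at [0.137, -0.584, 0.184] pointing down, gripper open.
Joint ranges: [-2.96, 2.96], [-0.89, 2.26], [0.02, 2.5], [-1.34, 4.48], [0, 2.73], [-2.66, 2.66]. Speed limits (rad/s): [2.39, 2.39, 2.79, 3.14, 3.14, 3.14].

## Interface

Orientations are given as a rotation vector (axis times angle).
In Python, from plant import robot, cams gives the robot as it stands. The module is installed in compiled form; this text tells all that it offers.
- The arm moves only by the tool step_arm, never from a script. Its argument "deltas" is a list of rows, each an object with "offset": the shift along the tool's x, y, z in cm, a list of three; "roll": the turn about the tool's z in rad. In form: [{"offset": [x, y, z], "roll": roll}, ...]. A call has 1 to 12 rows; each row shifts and turns the commanded pose from where the row before left it, along the tool's axes as they then stand; what a row does not reach is not made up. A row lasts 1/8 s, in which the tool goes at most 62.5 mm and 10.7 degrees, less where a joint would pass 70% of its speed; a pose out of reach is approached as far as the arm can. A call with a gripper value outside its range is refused whole. "fingers" is the finger opening in cm, from 0 to 9.3, set as the call begins (left out, the last holds). The fingers move at their own pace and stop on an object; "grip_force" is the grip in N (left out, the last holds). Time passes only in rows, so rows that do not move let the fingers close. It gives the time, the measured TCP pose, the force and the opening at its end, in the units of the state.
- robot.read_state(): the state, without advancing time (a new reading comes with each control period).
- cams.read_camera(name): name is "scene" or "top" or "wrist"; returns a dict with "pixels" (400x640x3 uint8, red, green, blue), "fx", "fy", "cx", "cy" (pixels), "k1" (the pictures are not rectified: a ray, as slopes to the right and down, at radius r is drawn at 1 + k1 r^2 times it, then the intrinsics apply), "extrinsics" (4x4, takes a point from world to camera coordinates). Camera axes: x right, y down, z forward; pixel columns grow to the right and rows downward; lengths in m; the calibration is good to about 2 mm. A picture is of the moment at which its call begins. There is no depth.
- robot.close_job(): hands the job in, once; it reports no verdict.
Trained networks look in a picture, given as the dict that the camera call returned (one of the last four; its "shot" number tells which), for a name from the list of things; names that differ only in an ending like _2 or _b are one class to them, and where a whole thing is asked for, a point or a joint stands for the part that bears it (a point fixed in the world has none). Each returns a list of dicts, best first, with "score" (0 to 1); they miss things now and then, are a little off and sometimes report something else, mostly with a low value. They report only what shows in the picture. A call takes as long as a camera call. They do not tell look-alikes from the thing itself.
- cams.boxes_of(picture, thing): "xy" ([column, row] in pixels, amid what is visible of it).
- cams.silhouettes(picture, thing): "mask" (400x640 bool, what is visible of it) and "xy" ([column, row] in pixels, amid what is visible of it).
- cams.pinpoint(picture, thing): "xy" ([column, row] in pixels: a listed point, or the origin of a listed thing).
The state is a dict: "t": time; "q": joint angles; "dq": joint speeds; "joint_torque": joint torques, N m; "tool_pos": TCP position; "orientation": TCP orientation; "force": force on the tool from outside, world axes, zero at the start; "wrist_torque": the same for the moment, N m; "opening": finger opening in m.
Only numpy, scipy, OpenCV 4.12 (cv2) and the standard library are available. Lean on these libraries where they do the work, as an engineer would, in place of code of your own. Each camera call takes 0.05 s, during which the arm holds its last target. There are 200 camera calls.

## Task

Slide the clamp's red-handled jaw wide open, give the wooden sofa foot a quarter turn so that its marked slope faces the robot, stand it centred and square on the clamp's bed between the jaws, let go of it, and slide the jaw shut against it. Then take the yellow moisture meter out of its holder and hold it in the gripper with its brass plunger on the centre of the mark, square to the slope, pressed gently until the plunger is about halfway in. Finish while holding it there, do not put the meter down, and leave the bowls, candle jar, remote and coasters where they are.

Things in the scene. Friction and masses are not known exactly. Their poses are not given: they have to be found in the camera images.
- clamp: Blue sliding-jaw clamp, fixed. Origin: underside of its base, midway between the jaw faces when shut on the foot. Base 150 (x) x 270 (y, -100 to +170) mm; its top, the bed, is 12 mm up. x points away from the robot, z up. Fixed steel jaw on the -y side: face at y = -25 mm, 90 mm long in x, top at z = 44 mm. The moving jaw, on the +y side, slides along y.
- clamp_front (a point): Middle of the base plate's front edge, the edge towards the robot, marked by a yellow stripe: at (-75, 0, 12) mm in the clamp's frame. It carries the clamp's axes. The turned foot's slope must face this edge.
- jaw (a joint): Moving jaw's position along the clamp's y, 0 to 0.050 m, growing as it opens. Gap between jaw faces = 0.040 + this: 0.010 when shut on the foot (shut: below 0.013); wide open: above 0.022. Starts almost shut on the foot. About 5 N of friction; stays where left. Steel jaw 80 mm long in x, 20 mm thick, top at z = 40 mm.
- jaw_knob (a point): Centre of the top of the moving jaw's upright red handle: a 20 x 20 mm post, free from 29 to 87 mm above the table, 70 mm outward (+y) of the moving jaw's face. Carries the clamp's axes. Pinch it from above and draw it along the clamp's y to open (+y) or shut (-y).
- foot: Oak sofa foot, loose, 50 x 50 mm in plan, 77.6 high, 0.14 kg. Origin: centre of underside, z up. Its -x face is upright to 66 mm, then slopes to +x at 20 deg from level up to the flat top (x = 7 to 25 mm). Its y faces are flat and parallel. Starts on the bed, slope facing the fixed jaw, yaw 90 deg more than the clamp's; must end with its x along the clamp's x (quarter turn clockwise from above).
- spot: The mark: a flat disc 20 mm across, a red ring with a white middle and black dot, on the foot's slope. Origin: its centre, at (-9, 0, 71.8) mm in the foot's frame. Its z axis points straight out of the slope, 20 degrees from vertical; its y is the foot's y.
- meter: Yellow moisture meter, loose, 0.15 kg: box 44 (x) x 24 (y) x 105 (z) mm, dark screens on the broad faces, brass spring plunger below. Origin: centre of the box's underside, z up to its top. Starts upright in the holder, underside 34 mm above the table, top at 139 mm. Pinch it across its 24 mm (y), above the holder.
- tip (a point): Rounded end of the meter's brass plunger (10 mm thick, ball end), on the meter's axis, 28 mm below the box's underside when not pressed. It moves with the plunger.
- plunger (a joint): How far the plunger is pressed into the meter: 0 free, 0.010 m at its stop. Spring: 0.5 N at first touch, 500 N/m, so halfway (0.005) takes about 3 N. From 0.002 to 0.008 is accepted.
- holder: Meter's holder, fixed: grey box 60 (x) x 40 (y) mm, walls 6 mm, top 60 mm above the table, on a black base 76 x 70 mm. Origin: centre of its underside; axes parallel to the meter's at the start. The meter stands 26 mm deep in it with 2 mm play and slides straight up out of it.
- bowl: Small red enamel bowl with silver rim, loose, 116 mm across, 50 mm high, origin at its underside. Leave alone.
- big_bowl: Large red enamel bowl with silver rim, loose, 170 mm across, 70 mm high, origin at its underside. Leave alone.
- candle: Amber glass candle jar, loose, 70 mm across, 85 mm high, origin at its underside. Leave alone.
- remote: Grey remote control lying flat, loose, 45 x 160 x 18 mm, origin at its underside. Leave alone.
- coasters: Stack of round cork coasters, loose, 90 mm across, 31 mm high, origin at its underside. Leave alone.
Not all that is in view belongs to the job. What is meant by the meter is not green or pink, and is the smaller of those in its own colour.

How it is judged:
On the way, in this order (a step that is already met when the one before it is completed fails the run):
1. the jaw is wide open (value of joint jaw above 0.022 m), for 0.2 s.
2. the foot stands turned, its slope towards the robot, on the bed between the jaws, let go (z of foot in the frame of clamp between 0.008 and 0.016 m and x of foot in the frame of clamp between -0.018 and 0.018 m and y of foot in the frame of clamp between -0.005 and 0.02 m and angle between the x axis of foot and the x axis of clamp, either way round below 0.15 rad and angle between foot's own z axis and vertical below 0.07 rad and x of clamp_front in the frame of foot below -0.03 m and contact force between the fingers and foot below 0.2 N), for 0.2 s.
3. the jaw is shut against the turned foot (z of foot in the frame of clamp between 0.008 and 0.016 m and x of foot in the frame of clamp between -0.018 and 0.018 m and y of foot in the frame of clamp between -0.005 and 0.02 m and angle between the x axis of foot and the x axis of clamp, either way round below 0.15 rad and angle between foot's own z axis and vertical below 0.07 rad and x of clamp_front in the frame of foot below -0.03 m and value of joint jaw below 0.013 m), for 0.2 s.
4. the meter is lifted out of its holder (height (world z) of meter above 0.07 m and contact force between meter and holder below 0.1 N and contact force between the fingers and meter above 0.5 N), for 0.1 s.
At the end, for the whole second after the job is handed in: Gripper holds the meter, at rest, touching only the foot: tip within 8 mm of the mark's centre, within 0.2 rad of square, plunger in 2 to 8 mm, under 8 N. Foot upright on the bed, slope to the robot, within 0.15 rad and 18 mm (x) of the clamp, untouched by fingers; jaw below 0.013 (all of step 3 and distance between tip and spot below 0.008 m and angle between the z axis of meter and the z axis of spot, either way round below 0.2 rad and value of joint plunger between 0.002 and 0.008 m and contact force between meter and foot between 0.7 and 8 N and contact force between the fingers and meter above 0.5 N and contact force between the fingers and foot below 0.2 N and contact force between meter and holder below 0.1 N and contact force between meter and clamp below 0.1 N and linear speed of meter below 0.02 m/s); the arm keeps its last pose, push and grip.
It fails at once if a bystander (bowl, big bowl, candle, remote or coasters) is moved more than 25 mm (distance of any of bowl, big_bowl, candle, remote, coasters from where it was at the start of the episode above 0.025 m).
It fails at once if the meter is pressed hard on the foot (more than 15 N) (contact force between meter and foot above 15 N).
It fails at once if the foot or meter is tipped over (angle between foot's own z axis and vertical above 0.8 rad or angle between meter's own z axis and vertical above 1.2 rad).
It also fails if it takes over 67 s, if anything falls off the work surface, if the arm or the gripper's body presses on something with over 40 N, if the wrist force passes 120 N, or if a joint passes its speed limit or range.

## Working session

There is one attempt and no reset: what is moved stays moved. The work goes in short steps, Python scripts to look and compute and a tool call to move; the robot and the scene stay as the last step left them, time stands still between calls to the robot, and variables do not carry over. Pictures are saved under pics/ and viewed, about 8 in all and at most 12, crops included, and the job is handed in when it is done.

Besides the shell and the picture viewer there is one more tool, called as name(argument=value, ...), one argument or row to a line, values as JSON. step_arm: Moves the arm, as the interface text tells. Its arguments: {"type":"object","properties":{"deltas":{"type":"array"},"fingers":{"type":"number"},"grip_force":{"type":"number"}},"required":["deltas"]}

```bash
mkdir -p pics
cat > h.py <<'E'
import numpy as np, cv2
from plant import robot, cams
from scipy.spatial.transform import Rotation as R
def ray(p,uv):
    K=np.array([[p['fx'],0,p['cx']],[0,p['fy'],p['cy']],[0,0,1.]])
    # forward: d=s*(1+k1 r^2) == OpenCV k1
    s=cv2.undistortPointsIter(np.array([[uv]],float),K,np.array([p['k1'],0,0,0.]),None,None,(3,50,1e-10))[0,0]
    E=np.array(p['extrinsics']); d=E[:3,:3].T@np.array([s[0],s[1],1]); c=-E[:3,:3].T@E[:3,3]
    return c,d/np.linalg.norm(d)
def atz(p,uv,z):
    c,d=ray(p,uv); return c+d*(z-c[2])/d[2]
def proj(p,X):
    E=np.array(p['extrinsics']); c=E[:3,:3]@np.array(X)+E[:3,3]; s=c[:2]/c[2]
    s=s*(1+p['k1']*(s@s)); return np.array([p['fx']*s[0]+p['cx'],p['fy']*s[1]+p['cy']])
def tri(obs):
    A=np.zeros((3,3));b=np.zeros(3)
    for p,uv in obs:
        c,d=ray(p,uv);M=np.eye(3)-np.outer(d,d);A+=M;b+=M@c
    X=np.linalg.solve(A,b); return X,[np.linalg.norm(proj(p,X)-uv) for p,uv in obs]
def save(p,n): cv2.imwrite('pics/'+n,np.ascontiguousarray(p['pixels'][:,:,::-1]))
E
python3 - <<'E'
from h import *
np.set_printoptions(precision=4,suppress=True)
s=robot.read_state();print(s['t'],s['tool_pos'],s['orientation'],robot.hold_point_z)
P={n:cams.read_camera(n) for n in('scene','top')}
for n,p in P.items():
    save(p,n+'0.png')
    E=np.array(p['extrinsics']);print(n,-E[:3,:3].T@E[:3,3],p['fx'])
    for t in 'clamp clamp_front jaw_knob foot spot meter tip holder bowl big_bowl candle remote coasters'.split():
        print(t,[(round(d['score'],2),np.round(d['xy'],1).tolist()) for d in cams.pinpoint(p,t)[:4]])
im=np.vstack([P['scene']['pixels'],P['top']['pixels']])[:,:,::-1]
E
```

```text
0.0 [ 0.1366 -0.5836  0.1831] [-3.1191 -0.36    0.0001] 0.0188
scene [1.4197 0.3719 0.7929] 438.82410326092156
clamp [(0.77, [318.4, 210.2]), (0.65, [461.5, 211.1]), (0.3, [212.8, 200.3])]
clamp_front [(0.63, [326.3, 190.2])]
jaw_knob [(0.61, [356.0, 188.7]), (0.51, [455.7, 256.8])]
foot [(0.82, [318.2, 204.7])]
spot [(0.57, [320.0, 182.0]), (0.41, [223.9, 167.4])]
meter [(0.94, [177.0, 190.7]), (0.9, [173.4, 227.4]), (0.87, [141.6, 218.3]), (0.55, [210.6, 193.6])]
tip [(0.51, [181.6, 199.2]), (0.42, [211.6, 198.8]), (0.37, [146.4, 225.1])]
holder [(0.89, [212.0, 205.0]), (0.23, [211.1, 199.3])]
bowl [(0.75, [226.1, 164.9])]
big_bowl [(0.58, [241.9, 267.1])]
candle [(0.87, [327.2, 277.0])]
remote [(0.58, [463.3, 214.6]), (0.53, [326.7, 279.3])]
coasters [(0.75, [457.8, 255.7])]
top [0.4101 0.0632 1.065 ] 396.3991500029393
clamp [(0.96, [322.8, 216.8]), (0.42, [321.3, 242.0])]
clamp_front [(0.81, [325.4, 241.9])]
jaw_knob [(0.87, [285.8, 217.5])]
foot [(0.96, [324.3, 215.7])]
spot [(0.46, [329.6, 213.0])]
meter [(0.83, [432.9, 185.9]), (0.83, [481.6, 136.1]), (0.69, [471.4, 187.2]), (0.38, [187.9, 254.0])]
tip [(0.37, [455.9, 257.7])]
holder [(0.98, [430.0, 190.3])]
bowl [(0.77, [455.4, 256.5])]
big_bowl [(0.55, [365.4, 125.3])]
candle [(0.87, [287.3, 133.6]), (0.45, [453.1, 255.0])]
remote [(0.63, [187.3, 254.1]), (0.36, [288.3, 136.1])]
coasters [(0.91, [187.4, 196.1])]
```

View pics/scene0.png

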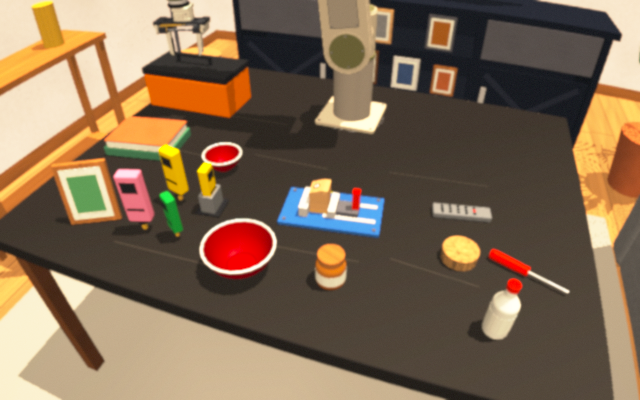

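View pics/top0.png

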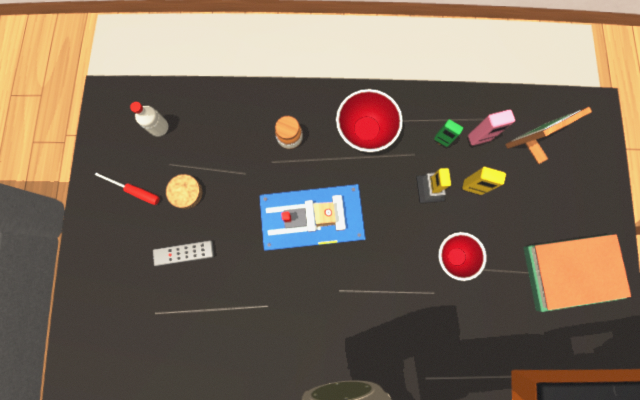

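The meter for the job is the yellow one in the grey holder (top view, about 438,183). The clamp is at about (312,217) with its red handle at (286,217). The other yellow, pink and green meters are decoys. Next I'll measure the poses.

```bash
cat >> h.py <<'E'
def rect(p,mask,z):
    ys,xs=np.nonzero(mask); c=np.array([atz(p,(x,y),z)[:2] for x,y in zip(xs,ys)])
    return cv2.minAreaRect((c*1000).astype(np.float32))
def comp(m,near):
    n,l,s,c=cv2.connectedComponentsWithStats(m.astype(np.uint8))
    i=1+np.argmin([np.linalg.norm(c[k]-near)+(1e3 if s[k,4]<15 else 0) for k in range(1,n)]); return l==i
E
python3 - <<'E'
from h import *
np.set_printoptions(precision=4,suppress=True)
p=cams.read_camera('top');q=cams.read_camera('scene')
I=p['pixels'].astype(int);r,g,b=I[...,0],I[...,1],I[...,2]
hull=comp((b>120)&(r<90),(300,235)); print('clamp',rect(p,hull,.012))
kn=comp((r>130)&(g<70)&(b<70),(286,217)); print('knob',rect(p,kn,.087),kn.sum())
ft=cams.silhouettes(p,'foot')[0]['mask'];print('footmask',rect(p,ft,.07))
print('front',atz(p,(325.4,241.9),.012)[:2],'knob',atz(p,(285.8,217.5),.087),'spot',atz(p,(329.6,213),.084))
ho=cams.silhouettes(p,'holder')[0];print('holder',atz(p,(430,190.3),0),ho['xy'],rect(p,ho['mask'],.0))
ye=comp((r>170)&(g>140)&(b<80),(442,180));print('meter top',rect(p,ye,.139),ye.sum())
J=q['pixels'].astype(int)
for n,w in [('bowl',(462,257)),('candle',(288,130))]: print(n,atz(p,w,.05))
c=cv2.resize(np.ascontiguousarray(p['pixels'][150:270,240:480]),None,fx=3,fy=3,interpolation=cv2.INTER_CUBIC);cv2.imwrite('pics/c1.png',c[:,:,::-1])
E
```

```text
clamp ((475.5775146484375, 156.1382293701172), (21.85535430908203, 143.1092987060547), 5.877161502838135)
knob ((536.6746826171875, 159.5183868408203), (17.55230140686035, 14.94758415222168), 2.392860174179077) 28
footmask ((547.9851684570312, 67.72535705566406), (56.28114318847656, 50.64580535888672), 1.7705943584442139)
front [0.4841 0.0624] knob [0.5366 0.1625 0.087 ] spot [0.5513 0.0538 0.084 ]
holder [ 0.6333 -0.2211  0.    ] [429.8, 189.4] ((641.1207275390625, -223.41415405273438), (81.01014709472656, 74.85747528076172), 6.634974002838135)
meter top ((630.4133911132812, -217.66030883789062), (33.57383728027344, 62.08916091918945), 79.67362976074219) 211
bowl [ 0.4518 -0.2861  0.05  ]
candle [0.7791 0.171  0.05  ]
```

View pics/c1.png

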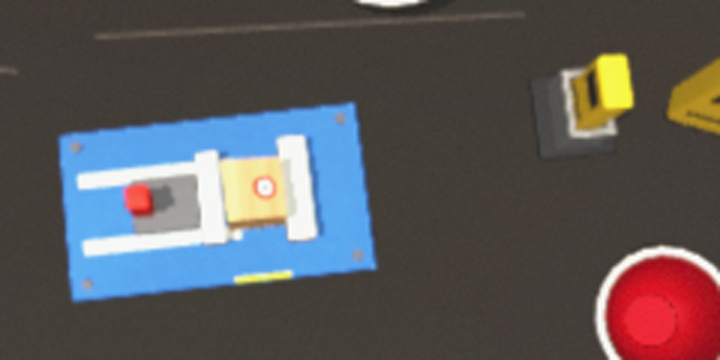

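Run:
```python
from h import *
np.set_printoptions(precision=4,suppress=True)
p=cams.read_camera('top')
cs=[(60,135),(353,103),(375,268),(73,300)]
W=np.array([atz(p,(240+x/3-.33,150+y/3-.33),.012)[:2] for x,y in cs]);print(W)
for a,b in((0,1),(1,2),(2,3),(3,0)): d=W[b]-W[a];print(np.linalg.norm(d),np.degrees(np.arctan2(d[1],d[0])))
c=W.mean(0)
for yaw in np.radians([5,6]):
  print('clamp org',c-.035*np.array([-np.sin(yaw),np.cos(yaw)]))
# holder base corners (crop)
for x,y in [(532,78),(541,157),(615,150)]: print(atz(p,(240+x/3-.33,150+y/3-.33),.0)[:2])
```

```text
[[ 0.6067  0.2439]
 [ 0.6431 -0.0203]
 [ 0.4945 -0.0414]
 [ 0.459   0.2242]]
0.2667308046644314 -82.15483907628604
0.1500553786790445 -171.93071604824698
0.2679419674577735 97.61416896158023
0.1489753052753495 7.605932831004795
clamp org [0.5539 0.0667]
clamp org [0.5545 0.0668]
[ 0.6737 -0.186 ]
[ 0.6    -0.1929]
[ 0.6082 -0.2609]
```

```bash
cat >> h.py <<'E'
def st():
    s=robot.read_state(); M=R.from_rotvec(s['orientation']).as_matrix(); return s,M,np.arctan2(M[1,0],M[0,0])
def to(X,psi):
    s,M,y=st(); c,n=np.cos(psi),np.sin(psi); T=np.array([[c,n,0],[n,-c,0],[0,0,-1.]])
    o=T.T@(np.array(X)-s['tool_pos'])*100
    print('t',round(s['t'],2),'pos',np.round(s['tool_pos'],4),'yaw',round(y,3),'tilt',np.round(M[:,2],3),'roll',round(y-psi,3),'then offset',np.round(o,2))
E
python3 - <<'E'
from h import *
to([.47,-.2,.185],.136); to([.539,.161,.185],.136)
E
```

```text
t 1.65 pos [ 0.1367 -0.5842  0.1842] yaw 0.23 tilt [ 0. -0. -1.] roll 0.094 then offset [ 38.23 -33.55  -0.08]
t 1.65 pos [ 0.1367 -0.5842  0.1842] yaw 0.23 tilt [ 0. -0. -1.] roll 0.094 then offset [ 49.96 -68.38  -0.08]
```

step_arm(
  deltas=[
    {"offset":[0,0,0],"roll":0.094},
    {"offset":[4.25,-3.73,0],"roll":0},
    {"offset":[4.25,-3.73,0],"roll":0},
    {"offset":[4.25,-3.73,0],"roll":0},
    {"offset":[4.25,-3.73,0],"roll":0},
    {"offset":[4.25,-3.73,0],"roll":0},
    {"offset":[4.25,-3.73,0],"roll":0},
    {"offset":[4.25,-3.73,0],"roll":0},
    {"offset":[4.25,-3.73,0],"roll":0},
    {"offset":[4.25,-3.73,0],"roll":0},
  ],
  fingers=6,
)

```text
t: 2.9
tool_pos: [0.4713, -0.1983, 0.1844]
orientation: [3.134, 0.213, 0.001]
force: [0.6, 0.2, 0.7]
opening: 0.06
```

step_arm(
  deltas=[
    {"offset":[2,-5.7,0],"roll":0},
    {"offset":[2,-5.7,0],"roll":0},
    {"offset":[2,-5.7,0],"roll":0},
    {"offset":[2,-5.7,0],"roll":0},
    {"offset":[2,-5.7,0],"roll":0},
    {"offset":[1.7,-3.3,0],"roll":0},
    {"offset":[0,0,0],"roll":0},
  ],
)

```text
t: 3.78
tool_pos: [0.5432, 0.1335, 0.1839]
orientation: [-3.134, -0.219, 0.0]
force: [-0.7, -0.3, -0.2]
opening: 0.0601
```

Run:
```python
from h import *
to([.539,.161,.185],.136)
p=cams.read_camera('wrist');save(p,'w1.png')
s=[(t,[(round(d['score'],2),np.round(d['xy'],1).tolist()) for d in cams.pinpoint(p,t)[:3]]) for t in('jaw_knob','foot','clamp','clamp_front','spot')]
print(s)
for t,z in(('jaw_knob',.087),('foot',.012),('clamp',0),('clamp_front',.012),('spot',.084)):
  for d in cams.pinpoint(p,t)[:1]: print(t,np.round(atz(p,d['xy'],z),4))
```

```text
t 3.77 pos [0.5432 0.1335 0.1839] yaw 0.139 tilt [-0.  0. -1.] roll 0.003 then offset [-0.04 -2.78 -0.11]
[('jaw_knob', [(0.66, [294.9, 184.8])]), ('foot', [(0.88, [377.4, 176.8])]), ('clamp', []), ('clamp_front', [(0.57, [374.2, 228.4])]), ('spot', [(0.68, [391.8, 189.1])])]
jaw_knob [0.5435 0.1644 0.087 ]
foot [0.5483 0.0662 0.012 ]
clamp_front [0.4778 0.0569 0.012 ]
spot [0.5521 0.0641 0.084 ]
```

View pics/w1.png

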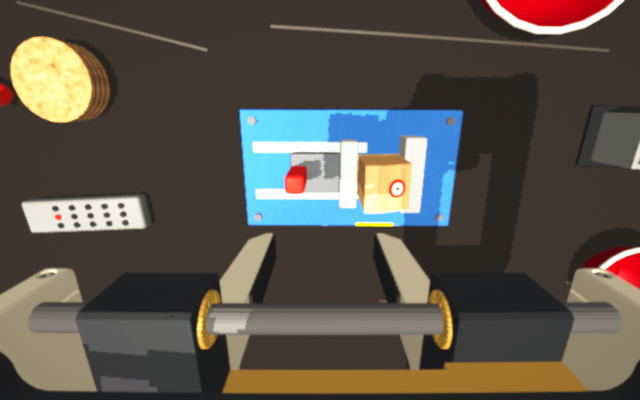

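Run:
```python
from h import *
np.set_printoptions(precision=4,suppress=True)
p=cams.read_camera('wrist');q=cams.read_camera('top')
W=np.array([atz(p,c,.012)[:2] for c in [(240,110),(462,110),(449,226),(248,227)]]);print(W,W.mean(0))
for a,b in((0,1),(1,2),(2,3),(3,0)): d=W[b]-W[a];print(np.linalg.norm(d),np.degrees(np.arctan2(d[1],d[0])))
def red(p,near):
    I=p['pixels'].astype(int);return comp((I[...,0]>120)&(I[...,1]<70)&(I[...,2]<70),near)
m=red(p,(296,180));print(rect(p,m,.087))
print('spot tri',tri([(p,(397.5,188.5)),(q,(240+265/3-.33,150+187/3-.33))]))
print('knob topcorner back', [atz(p,c,.087)[:2] for c in[(289,168),(307,168),(305,192),(287,192)]])
```

```text
[[ 0.6065  0.2413]
 [ 0.6425 -0.0225]
 [ 0.4943 -0.0453]
 [ 0.4566  0.2227]] [0.55   0.0991]
0.2663045545844228 -82.23853705792264
0.14993783157196405 -171.28193891546636
0.27057922641708854 98.01497191466744
0.15112447804397855 7.090839408771915
((553.9189453125, 159.8786163330078), (23.7102108001709, 20.39473533630371), 52.953102111816406)
spot tri (array([0.5536, 0.0571, 0.0882]), [np.float64(0.9420958708274162), np.float64(0.3796335774107077)])
knob topcorner back [array([0.5602, 0.1691]), array([0.5627, 0.1511]), array([0.5373, 0.1502]), array([0.5348, 0.1686])]
```

step_arm(
  deltas=[
    {"offset":[0.3,-2.7,2],"roll":0},
    {"offset":[0,0,5.5],"roll":0},
    {"offset":[0,0,4.4],"roll":0},
    {"offset":[0,0,1],"roll":0},
    {"offset":[0,0,0],"roll":0},
  ],
)

```text
t: 5.05
tool_pos: [0.5425, 0.1582, 0.0556]
orientation: [3.134, 0.213, -0.001]
force: [0.4, 0.2, -0.5]
opening: 0.0597
```

step_arm(
  deltas=[
    {"offset":[0,0,0],"roll":0},
    {"offset":[0,0,0],"roll":0},
    {"offset":[0,0,0],"roll":0},
    {"offset":[0,0,0],"roll":0},
  ],
  fingers=1,
  grip_force=20,
)

```text
t: 5.55
tool_pos: [0.5427, 0.1583, 0.0556]
orientation: [-3.134, -0.213, -0.001]
force: [-0.6, -0.6, 0.4]
opening: 0.0249
```

step_arm(
  deltas=[
    {"offset":[0,0,0],"roll":0},
    {"offset":[0,0,0],"roll":0},
    {"offset":[0,-0.7,0],"roll":0},
    {"offset":[0,-0.8,0],"roll":0},
    {"offset":[0,-0.8,0],"roll":0},
    {"offset":[0,-0.7,0],"roll":0},
    {"offset":[0,-0.3,0],"roll":0},
    {"offset":[0,0,0],"roll":0},
    {"offset":[0,0,0],"roll":0},
  ],
)

```text
t: 6.68
tool_pos: [0.538, 0.1908, 0.0551]
orientation: [3.134, 0.213, 0.0]
force: [-0.4, 0.2, 0.7]
opening: 0.0102
```

step_arm(
  deltas=[
    {"offset":[0,0,0],"roll":0},
    {"offset":[0,0,0],"roll":0},
  ],
  fingers=6,
)

```text
t: 6.92
tool_pos: [0.538, 0.1908, 0.0552]
orientation: [-3.134, -0.213, -0.0]
force: [-0.5, 0.5, 0.3]
opening: 0.0251
```

The fingers closed to 10 mm, so they missed the 20 mm post. I'll look before going on.

step_arm(
  deltas=[
    {"offset":[0,0,-5],"roll":0},
    {"offset":[0,0,-5],"roll":0},
    {"offset":[0,0,0],"roll":0},
  ],
)

```text
t: 7.3
tool_pos: [0.5414, 0.1917, 0.161]
orientation: [-3.133, -0.213, -0.015]
force: [0.1, 0.0, 0.1]
opening: 0.0555
```

Run:
```python
from h import *
p=cams.read_camera('wrist');q=cams.read_camera('scene');u=cams.read_camera('top')
c=[cv2.resize(np.ascontiguousarray(a),(600,300),interpolation=cv2.INTER_CUBIC) for a in (p['pixels'][60:260,140:540],q['pixels'][150:250,260:460])]
cv2.imwrite('pics/c2.png',np.vstack(c)[:,:,::-1])
o=[]
for n,x in(('w',p),('s',q),('t',u)):
    d=cams.pinpoint(x,'jaw_knob')
    for e in d[:2]: print(n,round(e['score'],2),np.round(e['xy'],1),atz(x,e['xy'],.087))
    if d:o.append((x,np.array(d[0]['xy'])))
print(tri(o))
```

```text
w 0.63 [350.9 198.3] [0.54277409 0.16645635 0.087     ]
s 0.69 [354.9 190.4] [0.5477549  0.16295372 0.087     ]
t 0.77 [285.6 215.7] [0.54111479 0.16321036 0.087     ]
(array([0.54174904, 0.16370252, 0.08225675]), [np.float64(2.20656665586253), np.float64(0.8199999905942417), np.float64(0.0029736513662033015)])
```

View pics/c2.png

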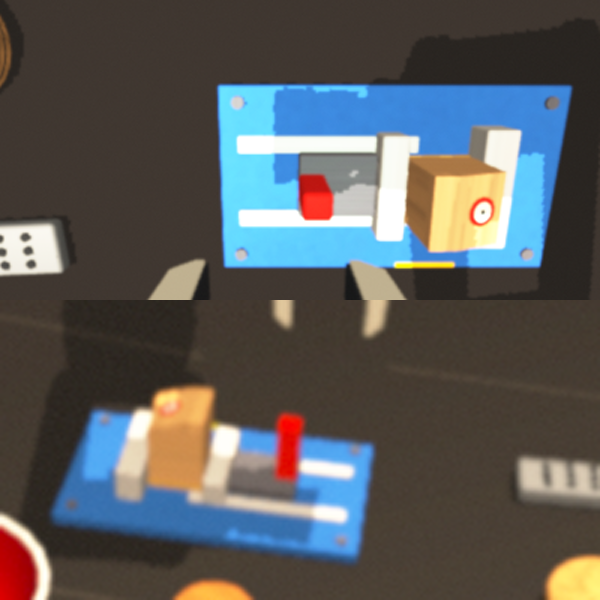

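```bash
python3 - <<'E'
from h import *
np.set_printoptions(precision=1,suppress=True)
s,M,y=st();T=np.array(s['tool_pos']);o=s['opening'];print(T,y,o,M[:,1])
for n in('scene','top','wrist'):
    p=cams.read_camera(n)
    print(n,'tcp',proj(p,T),'tips',proj(p,T+M[:,1]*o/2),proj(p,T-M[:,1]*o/2),'knobtop',proj(p,[.542,.162,.087]),'knobbot',proj(p,[.542,.162,.029]))
save(cams.read_camera('top'),'t3.png')
E
python3 -c "
import cv2
a=cv2.imread('pics/t3.png')[150:300,220:380];cv2.imwrite('pics/t3c.png',cv2.resize(a,None,fx=4,fy=4,interpolation=cv2.INTER_CUBIC))"
```

```text
[0.5 0.2 0.2] 0.13573467643198103 0.059945368547078784 [ 0.1 -1.   0. ]
scene tcp [368.  169.4] tips [356.1 168. ] [379.9 170.8] knobtop [355.1 189. ] knobbot [354.1 206. ]
top tcp [271.1 213.4] tips [283.9 212. ] [258.3 214.8] knobtop [286.1 215.4] knobbot [288.2 218.4]
wrist tcp [324.7 225. ] tips [366.2 225. ] [283.2 225. ] knobtop [355.7 196.6] knobbot [350.5 181.5]
```

View pics/t3c.png

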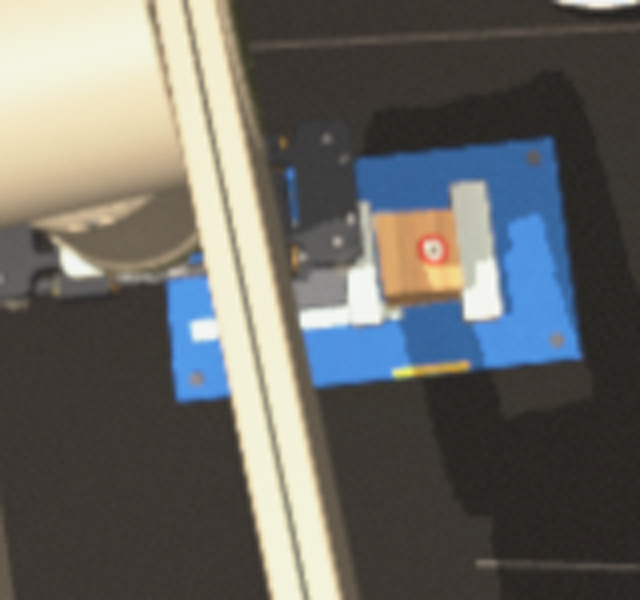

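Run:
```python
from h import *
np.set_printoptions(precision=4,suppress=True)
s,M,y=st();T=np.array(s['tool_pos']);print(s['t'],T,s['opening'],s['force'])
p=cams.read_camera('wrist');q=cams.read_camera('scene')
c,d=ray(p,(325,225));print('cam in tool',M.T@(c-T),'dir',M.T@d); E=np.array(p['extrinsics']);print('axis',M.T@E[2,:3])
def mark(p,c,f):
    x0,y0,x1,y1=c;im=cv2.resize(np.ascontiguousarray(p['pixels'][y0:y1,x0:x1]),None,fx=f,fy=f,interpolation=cv2.INTER_CUBIC)[:,:,::-1].copy()
    for X,col in((T,(0,255,0)),(T+M[:,1]*s['opening']/2,(255,0,255)),(T-M[:,1]*s['opening']/2,(255,0,255)),([.542,.162,.087],(255,255,0))):
        u=(proj(p,X)-[x0,y0]+.5)*f; cv2.drawMarker(im,tuple(int(v) for v in u),col,0,10,1)
    return im
a=mark(q,(290,100,440,220),4);b=mark(p,(200,130,500,280),2)
cv2.imwrite('pics/m4.png',np.vstack([cv2.resize(a,(600,480))[:300],b]))
```

```text
7.8 [0.5375 0.1908 0.1542] 0.06003948117927653 [ 0.0678 -0.0829  0.3799]
cam in tool [ 0.0816 -0.0002 -0.2   ] dir [-0.3782  0.0022  0.9257]
axis [-0.2942 -0.0001  0.9558]
```

View pics/m4.png

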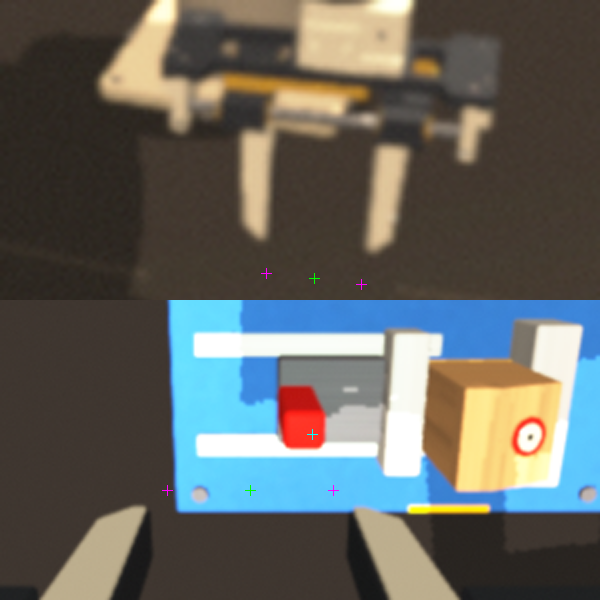

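Run:
```python
from h import *
np.set_printoptions(precision=4,suppress=True)
s,M,y=st();T=np.array(s['tool_pos'])
p=cams.read_camera('wrist');q=cams.read_camera('scene')
for a,b in(((377.5,234),(354.5,159.5)),((273,234),(384,162.3))):
    X,e=tri([(p,np.array(a)),(q,np.array(b))]);print(X,M.T@(X-T),e)
```

```text
[0.5471 0.1578 0.1819] [ 0.0048  0.034  -0.0272] [np.float64(1.3107319322205868), np.float64(0.32926040181897304)]
[0.5371 0.2263 0.1823] [ 0.0041 -0.0352 -0.0276] [np.float64(4.488100695328957), np.float64(1.1393467412716132)]
```

The images put the real fingertips about 27 mm short of the reported TCP, so the first grasp closed just above the post. I'll correct for that offset from here on.

step_arm(
  deltas=[
    {"offset":[0.1,2.8,0],"roll":0},
    {"offset":[0,0,5.5],"roll":0},
    {"offset":[0,0,4.5],"roll":0},
    {"offset":[0,0,2.6],"roll":0},
    {"offset":[0,0,0],"roll":0},
  ],
)

```text
t: 8.62
tool_pos: [0.5403, 0.1628, 0.0265]
orientation: [3.134, 0.213, -0.008]
force: [-0.8, 0.5, 0.7]
opening: 0.0599
```

step_arm(
  deltas=[
    {"offset":[0,0,0],"roll":0},
    {"offset":[0,0,0],"roll":0},
    {"offset":[0,0,0],"roll":0},
    {"offset":[0,0,0],"roll":0},
    {"offset":[0,0,0],"roll":0},
    {"offset":[0,0,0],"roll":0},
  ],
  fingers=1,
  grip_force=20,
)

```text
t: 9.38
tool_pos: [0.5431, 0.164, 0.0298]
orientation: [-3.133, -0.213, -0.001]
force: [-0.9, 4.3, 4.3]
opening: 0.0198
```

Gripped at 19.8 mm, which matches the post. Now I'll open the jaw.

step_arm(
  deltas=[
    {"offset":[0,-0.6,0],"roll":0},
    {"offset":[0,-0.8,0],"roll":0},
    {"offset":[0,-0.8,0],"roll":0},
    {"offset":[0,-0.7,0],"roll":0},
    {"offset":[0,-0.6,0],"roll":0},
    {"offset":[0,0,0],"roll":0},
    {"offset":[0,0,0],"roll":0},
  ],
)

```text
t: 10.25
tool_pos: [0.5385, 0.1975, 0.0297]
orientation: [3.133, 0.213, 0.001]
force: [-1.3, -1.0, 6.9]
opening: 0.0202
```

step_arm(
  deltas=[
    {"offset":[0,0,0],"roll":0},
    {"offset":[0,0,0],"roll":0},
    {"offset":[0,0,0],"roll":0},
    {"offset":[0,0,-2.5],"roll":0},
    {"offset":[0,0,-5],"roll":0},
    {"offset":[0,0,-5],"roll":0},
  ],
  fingers=7.5,
)

```text
t: 11.0
tool_pos: [0.5374, 0.1978, 0.1548]
orientation: [3.134, 0.213, -0.002]
force: [0.7, 0.4, -0.2]
opening: 0.0732
```

Run:
```python
from h import *
np.set_printoptions(precision=4,suppress=True)
p=cams.read_camera('wrist');q=cams.read_camera('scene')
for x in(p,q):
    for e in cams.pinpoint(x,'jaw_knob')[:1]: print(round(e['score'],2),atz(x,e['xy'],.087))
o=[]
for x,n in((p,'w'),(q,'s')):
  for t,z in(('foot',.012),('spot',.084)):
    for e in cams.pinpoint(x,t)[:1]: print(n,t,round(e['score'],2),np.round(e['xy'],1),atz(x,e['xy'],z))
to([.5555,.066,.14],.138+1.571)
```

```text
0.56 [0.5393 0.1969 0.087 ]
0.67 [0.546  0.1971 0.087 ]
w foot 0.86 [437.  184.4] [0.5485 0.0645 0.012 ]
w spot 0.64 [469.  199.4] [0.553  0.0609 0.084 ]
s foot 0.57 [316.9 208.3] [0.565 0.064 0.012]
s spot 0.59 [314.  185.2] [0.5581 0.0539 0.084 ]
t 11.4 pos [0.5367 0.1976 0.152 ] yaw 0.136 tilt [-0.003 -0.001 -1.   ] roll -1.573 then offset [-13.3    0.05   1.2 ]
```

step_arm(
  deltas=[
    {"offset":[0,0,0],"roll":-0.175},
    {"offset":[0,0,0],"roll":-0.175},
    {"offset":[0,0,0],"roll":-0.175},
    {"offset":[0,0,0],"roll":-0.175},
    {"offset":[0,0,0],"roll":-0.175},
    {"offset":[0,0,0],"roll":-0.175},
    {"offset":[0,0,0],"roll":-0.175},
    {"offset":[0,0,0],"roll":-0.175},
    {"offset":[0,0,0],"roll":-0.173},
    {"offset":[-4.5,0,0],"roll":0},
    {"offset":[-4.5,0,0],"roll":0},
    {"offset":[-4.3,0,0],"roll":0},
  ],
  fingers=7.5,
)

```text
t: 12.9
tool_pos: [0.5554, 0.065, 0.1524]
orientation: [-2.061, -2.368, 0.003]
force: [-0.4, 0.7, -1.2]
opening: 0.075
```

step_arm(
  deltas=[
    {"offset":[0,0,0],"roll":0},
    {"offset":[0,0,0],"roll":0},
  ],
)

```text
t: 13.15
tool_pos: [0.5556, 0.0665, 0.153]
orientation: [-2.063, -2.367, 0.002]
force: [-0.3, -0.1, 0.1]
opening: 0.0746
```

Run:
```python
from h import *
np.set_printoptions(precision=4,suppress=True)
to([.5555,.066,.035],.138+1.571)
p=cams.read_camera('wrist');s,M,y=st();T=np.array(s['tool_pos'])
for t,z in(('foot',.012),('spot',.084),('jaw_knob',.087)):
    for e in cams.pinpoint(p,t)[:1]: print(t,round(e['score'],2),np.round(e['xy'],1),atz(p,e['xy'],z))
im=p['pixels'][:,:,::-1].copy()
c,n=np.cos(.138),np.sin(.138)
for a,b,z in[(-25,-7,.0896),(25,-7,.0896),(-25,25,.0896),(25,25,.0896),(-25,-25,.078),(25,-25,.078)]:
    X=[.5555+(a*c-b*n)/1e3,.066+(a*n+b*c)/1e3,z];cv2.drawMarker(im,tuple(int(v+.5) for v in proj(p,X)),(0,255,0),0,8,1)
for z in(0,.027): cv2.drawMarker(im,tuple(int(v+.5) for v in proj(p,T+[0,0,z])),(255,0,255),0,10,1)
cv2.imwrite('pics/w5.png',im)
```

```text
t 13.15 pos [0.5556 0.0665 0.153 ] yaw 1.708 tilt [-0.002  0.    -1.   ] roll -0.001 then offset [-0.05 -0.02 11.8 ]
foot 0.59 [320.6 183. ] [0.5508 0.0623 0.012 ]
spot 0.54 [320.3 203.4] [0.5518 0.0606 0.084 ]
jaw_knob 0.78 [326.5  41.6] [0.5384 0.1981 0.087 ]
```

View pics/w5.png

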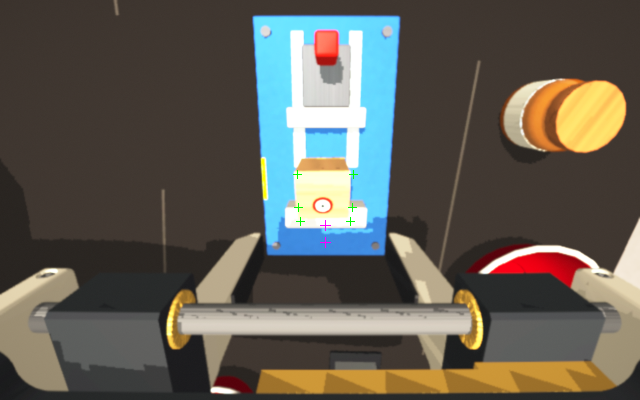

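step_arm(
  deltas=[
    {"offset":[0.1,0.1,3],"roll":0},
    {"offset":[0,0,5],"roll":0},
    {"offset":[0,0,4],"roll":0},
    {"offset":[0,0,0.6],"roll":0},
    {"offset":[0,0,0],"roll":0},
  ],
)

```text
t: 13.98
tool_pos: [0.5575, 0.0679, 0.029]
orientation: [2.062, 2.37, 0.001]
force: [0.0, 0.4, 0.3]
opening: 0.0754
```

step_arm(
  deltas=[
    {"offset":[0,0,0],"roll":0},
    {"offset":[0,0,0],"roll":0},
    {"offset":[0,0,0],"roll":0},
    {"offset":[0,0,0],"roll":0},
    {"offset":[0,0,0],"roll":0},
  ],
  fingers=4,
  grip_force=20,
)

```text
t: 14.6
tool_pos: [0.5578, 0.0674, 0.0292]
orientation: [2.063, 2.368, 0.001]
force: [-1.1, -1.2, 6.4]
opening: 0.0497
```

Run:
```python
from h import *
s,M,y=st();print(s['tool_pos'],s['opening'],s['force'],y)
q=cams.read_camera('scene')
cv2.imwrite('pics/s6.png',cv2.resize(np.ascontiguousarray(q['pixels'][110:240,260:420]),None,fx=4,fy=4,interpolation=cv2.INTER_CUBIC)[:,:,::-1])
```

```text
[0.55781211 0.06736485 0.0291675 ] 0.049711071232254246 [-1.10577642 -1.22797126  6.41493234] 1.7086707043355778
```

View pics/s6.png

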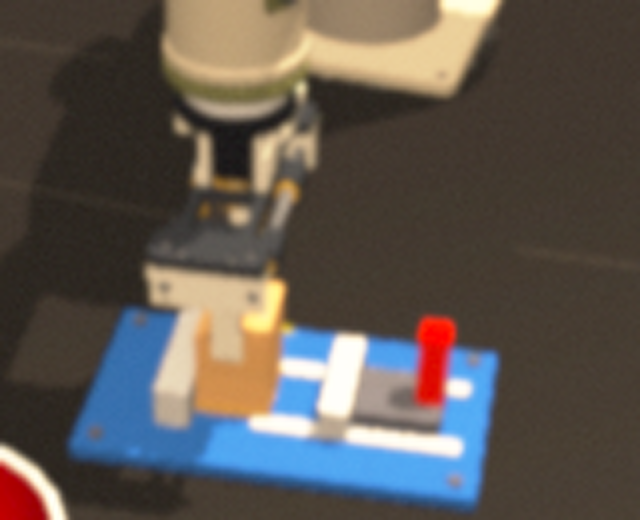

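step_arm(
  deltas=[
    {"offset":[0,0,-1.5],"roll":0},
    {"offset":[0,0,-1.5],"roll":0},
    {"offset":[0,0,-1.5],"roll":0},
    {"offset":[0,0,0],"roll":0.175},
    {"offset":[0,0,0],"roll":0.175},
    {"offset":[0,0,0],"roll":0.175},
    {"offset":[0,0,0],"roll":0.175},
    {"offset":[0,0,0],"roll":0.175},
    {"offset":[0,0,0],"roll":0.175},
    {"offset":[0,0,0],"roll":0.175},
    {"offset":[0,0,0],"roll":0.175},
  ],
)

```text
t: 16.02
tool_pos: [0.5575, 0.0674, 0.0742]
orientation: [3.106, 0.474, 0.001]
force: [-0.8, 0.3, -2.0]
opening: 0.0498
```

step_arm(
  deltas=[
    {"offset":[0,0,0],"roll":0.171},
    {"offset":[0,0,0],"roll":0},
  ],
)

```text
t: 16.27
tool_pos: [0.5575, 0.0674, 0.074]
orientation: [3.134, 0.218, 0.001]
force: [-0.0, -0.6, -0.8]
opening: 0.0496
```

Run:
```python
from h import *
to([.5528,.0683,.030],.138);print(st()[0]['opening'])
p=cams.read_camera('wrist')
for t in('spot',):
    for e in cams.pinpoint(p,t)[:2]: print(t,round(e['score'],2),np.round(e['xy'],1),atz(p,e['xy'],.128))
```

```text
t 16.27 pos [0.5575 0.0674 0.074 ] yaw 0.139 tilt [ 0.001  0.    -1.   ] roll 0.001 then offset [-0.45 -0.15  4.4 ]
0.04959398451381102
spot 0.72 [321.4 275.4] [0.5489954  0.06808627 0.128     ]
```

step_arm(
  deltas=[
    {"offset":[-0.3,-0.2,0.8],"roll":0},
    {"offset":[0,0,1.5],"roll":0},
    {"offset":[0,0,1.2],"roll":0},
    {"offset":[0,0,0.7],"roll":0},
    {"offset":[0,0,0.2],"roll":0},
    {"offset":[0,0,0],"roll":0},
  ],
)

```text
t: 17.12
tool_pos: [0.554, 0.0689, 0.0291]
orientation: [3.134, 0.216, 0.0]
force: [-0.5, 0.1, -0.8]
opening: 0.0496
```

step_arm(
  deltas=[
    {"offset":[0,0,0],"roll":0},
    {"offset":[0,0,0],"roll":0},
    {"offset":[0,0,0],"roll":0},
  ],
  fingers=7,
)

```text
t: 17.5
tool_pos: [0.554, 0.0689, 0.0293]
orientation: [3.134, 0.216, 0.001]
force: [0.6, 0.5, 0.5]
opening: 0.0695
```

step_arm(
  deltas=[
    {"offset":[0,0,-3],"roll":0},
    {"offset":[0,0,-5],"roll":0},
    {"offset":[0,0,-4],"roll":0},
    {"offset":[0,0,0],"roll":0},
  ],
)

```text
t: 18.0
tool_pos: [0.5569, 0.0691, 0.1539]
orientation: [3.134, 0.216, 0.013]
force: [0.1, 0.4, 0.7]
opening: 0.0699
```

Run:
```python
from h import *
np.set_printoptions(precision=4,suppress=True)
s=st()[0];print(s['t'],s['tool_pos'],s['opening'])
p=cams.read_camera('wrist');q=cams.read_camera('scene');o=[]
c,n=np.cos(.138),np.sin(.138)
loc=lambda X:[(X[0]-.5552)*c+(X[1]-.0656)*n,-(X[0]-.5552)*n+(X[1]-.0656)*c]
for x,m in((p,'w'),(q,'s')):
  for t,z in(('spot',.084),('foot',.012),('jaw_knob',.087)):
    for e in cams.pinpoint(x,t)[:1]: print(m,t,round(e['score'],2),np.round(e['xy'],1),'clampframe',np.round(loc(atz(x,e['xy'],z)),4))
to([.5367,.199,.032],.138)
cv2.imwrite('pics/w7.png',np.vstack([cv2.resize(np.ascontiguousarray(p['pixels'][80:300,200:500]),None,fx=2,fy=2)[:360],cv2.resize(np.ascontiguousarray(q['pixels'][165:225,270:420]),None,fx=4,fy=4)])[:,:,::-1])
```

```text
18.0 [0.5569 0.0691 0.1539] 0.06992826477395753
w spot 0.64 [319.8 211.9] clampframe [-0.0124  0.0077]
w foot 0.72 [324.6 182.4] clampframe [-0.0008  0.003 ]
w jaw_knob 0.59 [186.8 199. ] clampframe [0.0015 0.1324]
s foot 0.65 [320.6 208.3] clampframe [0.0076 0.007 ]
s jaw_knob 0.59 [368.4 192. ] clampframe [0.0058 0.1327]
t 18.4 pos [0.5531 0.0689 0.1478] yaw 0.138 tilt [-0.002 -0.    -1.   ] roll -0.0 then offset [  0.16 -13.11  11.58]
```

View pics/w7.png

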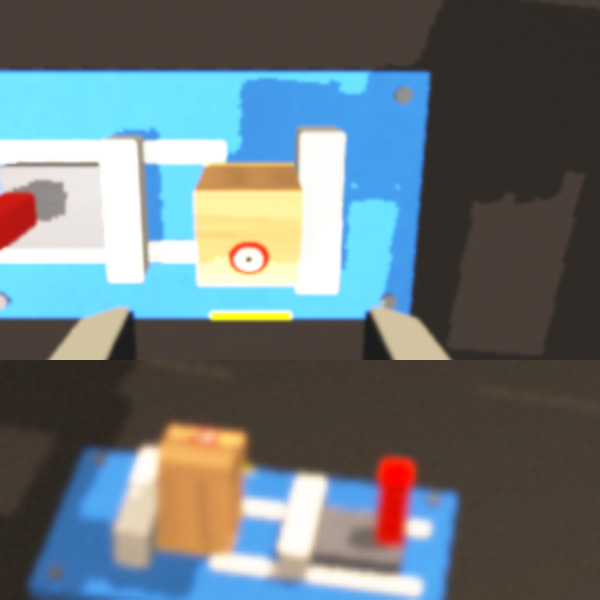

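step_arm(
  deltas=[
    {"offset":[0.3,-5,0],"roll":0},
    {"offset":[0,-5,0],"roll":0},
    {"offset":[0,-2.9,1],"roll":0},
    {"offset":[0,0,5],"roll":0},
    {"offset":[0,0,4],"roll":0},
    {"offset":[0,0,1.6],"roll":0},
    {"offset":[0,0,0],"roll":0},
  ],
)

```text
t: 19.27
tool_pos: [0.5382, 0.1968, 0.0321]
orientation: [3.134, 0.216, -0.004]
force: [-0.5, -0.2, 0.4]
opening: 0.0701
```

step_arm(
  deltas=[
    {"offset":[0,0,0],"roll":0},
    {"offset":[0,0,0],"roll":0},
    {"offset":[0,0,0],"roll":0},
    {"offset":[0,0,0],"roll":0},
    {"offset":[0,0,0],"roll":0},
    {"offset":[0,0,0],"roll":0},
  ],
  fingers=1,
  grip_force=25,
)

```text
t: 20.02
tool_pos: [0.5391, 0.1972, 0.0332]
orientation: [-3.134, -0.216, 0.0]
force: [0.0, 0.5, 1.0]
opening: 0.0199
```

step_arm(
  deltas=[
    {"offset":[0,0.6,0],"roll":0},
    {"offset":[0,0.8,0],"roll":0},
    {"offset":[0,0.8,0],"roll":0},
    {"offset":[0,0.6,0],"roll":0},
    {"offset":[0,0.3,0],"roll":0},
    {"offset":[0,0,0],"roll":0},
  ],
)

```text
t: 20.78
tool_pos: [0.5433, 0.1667, 0.0332]
orientation: [-3.134, -0.216, 0.0]
force: [-0.5, 3.9, 1.2]
opening: 0.02
```

step_arm(
  deltas=[
    {"offset":[0,0.2,0],"roll":0},
    {"offset":[0,0.15,0],"roll":0},
    {"offset":[0,0,0],"roll":0},
  ],
)

```text
t: 21.15
tool_pos: [0.5437, 0.1633, 0.0332]
orientation: [-3.134, -0.216, 0.0]
force: [-1.9, 4.6, 1.9]
opening: 0.0195
```

step_arm(
  deltas=[
    {"offset":[0,0.15,0],"roll":0},
    {"offset":[0,0.1,0],"roll":0},
    {"offset":[0,0,0],"roll":0},
  ],
)

```text
t: 21.52
tool_pos: [0.5439, 0.1622, 0.0332]
orientation: [-3.132, -0.217, 0.0]
force: [-1.9, 10.2, 1.5]
opening: 0.0199
```

step_arm(
  deltas=[
    {"offset":[0,0.15,0],"roll":0},
    {"offset":[0,0.15,0],"roll":0},
    {"offset":[0,0,0],"roll":0},
    {"offset":[0,0,0],"roll":0},
  ],
)

```text
t: 22.02
tool_pos: [0.5439, 0.1622, 0.0332]
orientation: [-3.127, -0.218, 0.0]
force: [-2.9, 23.5, 0.1]
opening: 0.0198
```

step_arm(
  deltas=[
    {"offset":[0,-0.3,0],"roll":0},
    {"offset":[0,0,0],"roll":0},
    {"offset":[0,0,0],"roll":0},
    {"offset":[0,0,0],"roll":0},
    {"offset":[0,0,-3],"roll":0},
    {"offset":[0,0,-5],"roll":0},
    {"offset":[0,0,-5],"roll":0},
    {"offset":[0,0,0],"roll":0},
  ],
  fingers=6,
)

```text
t: 23.02
tool_pos: [0.5477, 0.1609, 0.169]
orientation: [-3.133, -0.216, -0.015]
force: [0.0, -0.8, -0.1]
opening: 0.0601
```

Run:
```python
from h import *
np.set_printoptions(precision=4,suppress=True)
p=cams.read_camera('wrist');q=cams.read_camera('top')
c,n=np.cos(.138),np.sin(.138)
loc=lambda X:[(X[0]-.5552)*c+(X[1]-.0656)*n,-(X[0]-.5552)*n+(X[1]-.0656)*c]
for x,m in((p,'w'),):
  for t,z in(('spot',.084),('foot',.012),('jaw_knob',.087)):
    for e in cams.pinpoint(x,t)[:1]: print(m,t,round(e['score'],2),np.round(e['xy'],1),'clampframe',np.round(loc(atz(x,e['xy'],z)),4))
cv2.imwrite('pics/w8.png',cv2.resize(np.ascontiguousarray(p['pixels'][80:240,220:540]),None,fx=2,fy=2)[:,:,::-1])
to([.53,.08,.21],.1); to([.60,-.18,.21],.1)
```

```text
w spot 0.64 [625.  281.2] clampframe [-0.0956 -0.237 ]
w foot 0.8 [402.3 184.9] clampframe [-0.0039 -0.0007]
w jaw_knob 0.61 [325.6 198.3] clampframe [0.0013 0.0943]
t 23.27 pos [0.543  0.1601 0.161 ] yaw 0.138 tilt [-0.003 -0.001 -1.   ] roll 0.038 then offset [-2.09  7.84 -4.9 ]
t 23.27 pos [0.543  0.1601 0.161 ] yaw 0.138 tilt [-0.003 -0.001 -1.   ] roll 0.038 then offset [ 2.28 34.41 -4.9 ]
```

step_arm(
  deltas=[
    {"offset":[0,0,-2],"roll":0.038},
    {"offset":[0.7,5.5,-0.3],"roll":0},
    {"offset":[0.7,5.5,-0.3],"roll":0},
    {"offset":[0.7,5.5,-0.3],"roll":0},
    {"offset":[0.7,5.5,-0.3],"roll":0},
    {"offset":[0.7,5.5,-0.3],"roll":0},
    {"offset":[0.7,5.5,-0.3],"roll":0},
    {"offset":[0.7,5.7,-0.3],"roll":0},
    {"offset":[0,0,0],"roll":0},
    {"offset":[0,0,0],"roll":0},
  ],
)

```text
t: 24.52
tool_pos: [0.6307, -0.2194, 0.2022]
orientation: [-3.136, -0.155, 0.004]
force: [0.2, 1.1, -0.1]
opening: 0.0599
```

Run:
```python
from h import *
np.set_printoptions(precision=4,suppress=True)
p=cams.read_camera('wrist');s,M,y=st();T=s['tool_pos'];print(s['t'],T,y)
for t,z in(('meter',.034),('holder',0)):
    for e in cams.pinpoint(p,t)[:2]: print(t,round(e['score'],2),np.round(e['xy'],1),atz(p,e['xy'],z))
I=cv2.cvtColor(p['pixels'],cv2.COLOR_RGB2HSV);yl=(I[...,0]>20)&(I[...,0]<35)&(I[...,1]>150)&(I[...,2]>120)
n,l,st_,cc=cv2.connectedComponentsWithStats(yl.astype(np.uint8))
for k in range(1,n):
    if st_[k,4]>60: print(st_[k],cc[k],rect(p,l==k,.139))
save(p,'w9.png')
```

```text
24.575 [ 0.631  -0.2187  0.2027] 0.10019760768958474
meter 0.97 [364.7  56.6] [ 0.7697 -0.2509  0.034 ]
meter 0.83 [326.5 168.1] [ 0.6382 -0.2209  0.034 ]
holder 0.87 [328.6 161.2] [ 0.6411 -0.2236  0.    ]
[ 314  152   26   61 1479] [326.236  182.4983] ((645.8259887695312, -219.6117706298828), (56.10280227661133, 23.30453109741211), 5.680757999420166)
[ 387  160  101   78 3924] [435.91   200.0173] ((638.2221069335938, -320.78887939453125), (107.19730377197266, 42.815162658691406), 66.56317901611328)
[109 249  33   4 102] [125.4902 250.8725] ((558.097900390625, -29.13526725769043), (3.2679803371429443, 32.406253814697266), 5.931887626647949)
[197 322   6  23  65] [199.7385 333.3231] ((465.89642333984375, -99.60600280761719), (29.163076400756836, 5.286146640777588), 1.7666186094284058)
```

View pics/w9.png

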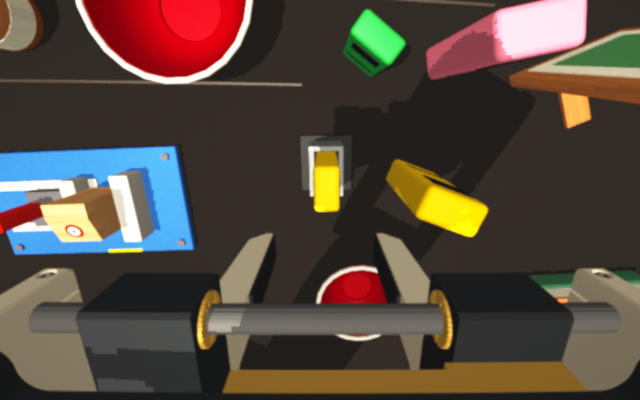

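Run:
```python
from h import *
np.set_printoptions(precision=4,suppress=True)
p=cams.read_camera('wrist');q=cams.read_camera('scene');u=cams.read_camera('top')
for w in((390,162),(400,200),(455,236),(486,210)): print(w,[np.round(atz(p,w,z)[:2],3) for z in(0,.139,.17,.2)])
for x,y in((.64,-.31),(.65,-.32)): print([np.round(proj(q,[x,y,z]),0) for z in(0,.14,.17,.2)],[np.round(proj(u,[x,y,z]),0) for z in(0,.14,.17,.2)])
to([.639,-.221,.06],.1)
```

```text
(390, 162) [array([ 0.649, -0.306]), array([ 0.671, -0.273]), array([ 0.676, -0.266]), array([ 0.681, -0.258])]
(400, 200) [array([ 0.597, -0.329]), array([ 0.637, -0.288]), array([ 0.646, -0.279]), array([ 0.654, -0.27 ])]
(455, 236) [array([ 0.55, -0.42]), array([ 0.606, -0.348]), array([ 0.619, -0.332]), array([ 0.631, -0.316])]
(486, 210) [array([ 0.595, -0.455]), array([ 0.635, -0.371]), array([ 0.644, -0.352]), array([ 0.653, -0.334])]
[array([185., 200.]), array([175., 159.]), array([173., 150.]), array([171., 140.])] [array([462., 189.]), array([482., 177.]), array([487., 174.]), array([492., 171.])]
[array([180., 201.]), array([170., 161.]), array([168., 151.]), array([165., 141.])] [array([465., 185.]), array([486., 173.]), array([491., 170.]), array([496., 167.])]
t 24.82 pos [ 0.6317 -0.2185  0.2043] yaw 0.101 tilt [ 0. -0. -1.] roll 0.001 then offset [ 0.71  0.32 14.43]
```

step_arm(
  deltas=[
    {"offset":[0.7,0.3,1],"roll":0},
    {"offset":[0,0,4],"roll":0},
    {"offset":[0,0,4],"roll":0},
    {"offset":[0,0,2.5],"roll":0},
    {"offset":[0,0,1.3],"roll":0},
    {"offset":[0,0,0],"roll":0},
  ],
  fingers=5,
)

```text
t: 25.58
tool_pos: [0.6383, -0.2216, 0.075]
orientation: [-3.137, -0.157, 0.003]
force: [0.2, -0.2, -0.7]
opening: 0.0499
```

step_arm(
  deltas=[
    {"offset":[0,0,0],"roll":0},
    {"offset":[0,0,0],"roll":0},
    {"offset":[0,0,0],"roll":0},
    {"offset":[0,0,0],"roll":0},
    {"offset":[0,0,0],"roll":0},
  ],
  fingers=1.5,
  grip_force=15,
)

```text
t: 26.2
tool_pos: [0.6394, -0.222, 0.0771]
orientation: [3.137, 0.157, 0.002]
force: [-0.7, 0.9, 6.1]
opening: 0.0243
```

step_arm(
  deltas=[
    {"offset":[0,0,-0.6],"roll":0},
    {"offset":[0,0,-0.6],"roll":0},
    {"offset":[0,0,-0.6],"roll":0},
    {"offset":[0,0,0],"roll":0},
  ],
)

```text
t: 26.7
tool_pos: [0.6392, -0.2222, 0.0949]
orientation: [3.137, 0.157, 0.002]
force: [0.3, 0.0, -2.4]
opening: 0.0238
```

```bash
cat >> h.py <<'E'
def fit(g=None,yaw=None,cams_=('wrist','scene')):
    """fit meter tilt th (top towards tool -x), pivot (grasp) height g on meter, along-x slip: yellow mask IoU"""
    from scipy.optimize import differential_evolution
    s,M,y=st(); hp=s['tool_pos']+np.array([0,0,.027+.0188]); V=[]
    for n in cams_:
        p=cams.read_camera(n); H=cv2.cvtColor(p['pixels'],cv2.COLOR_RGB2HSV)
        yl=(H[...,0]>20)&(H[...,0]<35)&(H[...,1]>140)&(H[...,2]>90)
        c=proj(p,hp); k=60 if n=='wrist' else 32
        w=np.zeros(yl.shape,bool);x,yy=int(c[0]),int(c[1]);w[max(0,yy-k):yy+k,max(0,x-k):x+k]=1
        V.append((p,yl&w,w))
    def corners(th,g,sx):
        zx=-np.sin(th)*M[:,0]+np.cos(th)*np.array([0,0,1]); xx=np.cos(th)*M[:,0]+np.sin(th)*np.array([0,0,1])
        o=hp+sx*M[:,0]-g*zx
        return o,zx,[o+a*.022*xx+b*.012*M[:,1]+c*.105*zx for a in(-1,1) for b in(-1,1) for c in(0,1)]
    def cost(v):
        _,_,C=corners(*v); t=0
        for p,m,w in V:
            h=cv2.convexHull(np.array([proj(p,X) for X in C]).astype(np.float32)).round().astype(np.int32)
            r=np.zeros(m.shape,np.uint8);cv2.fillConvexPoly(r,h,1);r=(r>0)&w
            # yellow must lie inside the hull; hull may be part hidden
            t+=(m&~r).sum()/max(m.sum(),1)+.3*(r&~m).sum()/max(m.sum(),1)
        return t
    res=differential_evolution(cost,[(-.1,.6),(.07,.105),(-.008,.008)],seed=1,maxiter=25,popsize=10,tol=1e-4)
    o,zx,_=corners(*res.x); tip=o-.028*zx
    print('tilt %.3f g %.4f sx %.4f cost %.3f'%(*res.x,res.fun),'tip',np.round(tip,4),'tcp',np.round(s['tool_pos'],4),'open',round(s['opening'],4),'t',round(s['t'],2),'F',np.round(s['force'],1),[int(m.sum()) for _,m,_ in V])
    for p,m,w in V:
        for t in('tip','meter'):
            e=cams.pinpoint(p,t); X=tip if t=='tip' else o; u=proj(p,X)
            if e: b=min(e,key=lambda e:np.linalg.norm(e['xy']-u)); print(t,'fit',np.round(u,1),'net',np.round(b['xy'],1),round(b['score'],2))
    return V
E
python3 -c "
from h import *
fit()"
```

```text
tilt 0.016 g 0.0918 sx 0.0008 cost 0.616 tip [ 0.642  -0.2219  0.021 ] tcp [ 0.6392 -0.2222  0.0949] open 0.0238 t 26.7 F [ 0.3  0.  -2.4] [4611, 1101]
meter fit [324.5 202.2] net [322.7 208.4] 0.59
tip fit [210.4 200.9] net [181.  197.9] 0.56
meter fit [208.8 192.9] net [213.1 194.8] 0.89
```

step_arm(
  deltas=[
    {"offset":[0,0,0],"roll":0},
    {"offset":[-0.3,0,0],"roll":0},
    {"offset":[-0.4,0,0],"roll":0},
    {"offset":[-0.4,0,0],"roll":0},
    {"offset":[-0.4,0,0],"roll":0},
    {"offset":[0,0,0],"roll":0},
  ],
  grip_force=5,
)

```text
t: 27.75
tool_pos: [0.6235, -0.2236, 0.0942]
orientation: [-3.138, -0.156, 0.0]
force: [0.6, 0.5, -0.9]
opening: 0.0239
```

```bash
python3 -c "
from h import *
fit()"
```

```text
tilt 0.318 g 0.0942 sx -0.0025 cost 0.553 tip [ 0.659  -0.22    0.0239] tcp [ 0.6235 -0.2236  0.0942] open 0.0239 t 27.75 F [ 0.6  0.5 -0.9] [4561, 937]
meter fit [324.5 174.9] net [325.4 188.7] 0.88
tip fit [207.7 203.9] net [182.3 198.3] 0.58
meter fit [207.4 194.4] net [211.1 191.4] 0.87
```

step_arm(
  deltas=[
    {"offset":[-0.4,0,0],"roll":0},
    {"offset":[-0.4,0,0],"roll":0},
    {"offset":[-0.4,0,0],"roll":0},
    {"offset":[0,0,0],"roll":0},
  ],
)

```text
t: 28.55
tool_pos: [0.6115, -0.2248, 0.0942]
orientation: [3.138, 0.156, -0.0]
force: [-0.2, -0.7, -2.0]
opening: 0.024
```

```bash
cat > f2.py <<'E'
from h import *
V=fit()
for p,m,w in V:
    n,l,s,c=cv2.connectedComponentsWithStats(m.astype(np.uint8))
    for k in range(1,n):
        if s[k,4]>30: print(s[k],np.round(c[k]), np.round(cv2.minAreaRect(np.argwhere(l==k)[:,::-1].astype(np.float32))[1],0),round(cv2.minAreaRect(np.argwhere(l==k)[:,::-1].astype(np.float32))[2],1))
    print('--')
E
python3 f2.py
```

```text
tilt 0.412 g 0.0934 sx -0.0009 cost 0.495 tip [ 0.659  -0.22    0.0287] tcp [ 0.6115 -0.2248  0.0942] open 0.024 t 28.55 F [-0.2 -0.7 -2. ] [4446, 827]
meter fit [324.6 164.4] net [323.2 172.9] 0.83
tip fit [207.4 202.6] net [181.7 202.2] 0.4
meter fit [207.6 192.8] net [211.4 191.2] 0.66
[ 301  195   47  102 4432] [324. 245.] [101.  46.] 90.0
--
[176 148  13  43 353] [180. 174.] [42. 12.] 90.0
[200 154  17  37 473] [207. 174.] [16. 36.] 0.0
--
```

```bash
python3 - <<'E'
s=open('h.py').read()
s=s.replace("V.append((p,yl&w,w))","""
        if n=='wrist': w[:]=0; w[100:288,270:380]=1
        m=yl&w; nn,l,stt,_=cv2.connectedComponentsWithStats(m.astype(np.uint8)); m=l==1+min(range(nn-1),key=lambda k:abs(stt[k+1,0]+stt[k+1,2]/2-c[0])+(999 if stt[k+1,4]<100 else 0))
        V.append((p,m,w))""")
s=s.replace("    return V","""    for i,(p,m,w) in enumerate(V):
        im=p['pixels'][:,:,::-1].copy(); h=cv2.convexHull(np.array([proj(p,X) for X in corners(*res.x)[2]]).astype(np.float32)).round().astype(np.int32)
        cv2.polylines(im,[h],True,(255,0,255),1); cv2.circle(im,tuple(int(v) for v in proj(p,tip)),2,(0,255,0),-1); cv2.imwrite('pics/ov%d.png'%i,im)
        ys,xs=np.nonzero(m);print('mask rows',ys.min(),ys.max(),'cols',xs.min(),xs.max(),'hull',h[:,0].min(0),h[:,0].max(0))
    return V""")
open('h.py','w').write(s)
E
python3 -c "
from h import *
fit()
a=cv2.imread('pics/ov0.png')[100:320,200:450];b=cv2.imread('pics/ov1.png')[120:230,150:275]
cv2.imwrite('pics/ov.png',np.hstack([cv2.resize(a,(400,352)),cv2.resize(b,(400,352),interpolation=cv2.INTER_CUBIC)]))"
```

```text
tilt 0.345 g 0.0910 sx 0.0035 cost 0.107 tip [ 0.6554 -0.2203  0.0278] tcp [ 0.6118 -0.2246  0.094 ] open 0.0241 t 28.85 F [ 0.1 -0.1 -1.9] [5600, 475]
meter fit [324.5 167.1] net [324.6 176.1] 0.66
tip fit [208. 202.] net [183.1 200.9] 0.49
meter fit [207.9 192.4] net [209.2 192.1] 0.77
mask rows 151 287 cols 301 348 hull [300 143] [349 294]
mask rows 154 190 cols 200 215 hull [200 153] [215 196]
```

View pics/ov.png

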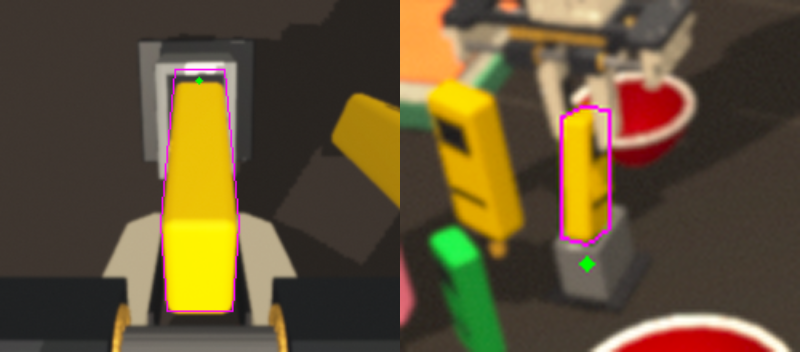

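step_arm(
  deltas=[
    {"offset":[0,0,0],"roll":0},
    {"offset":[0,0,0],"roll":0},
    {"offset":[0,0,-0.5],"roll":0},
    {"offset":[0,0,-1],"roll":0},
    {"offset":[0,0,-1.5],"roll":0},
    {"offset":[0,0,-2.5],"roll":0},
    {"offset":[0,0,-2.5],"roll":0},
    {"offset":[0,0,-2],"roll":0},
    {"offset":[0,0,0],"roll":0},
    {"offset":[0,0,0],"roll":0},
  ],
  grip_force=40,
)

```text
t: 30.4
tool_pos: [0.6116, -0.2245, 0.1933]
orientation: [-3.137, -0.157, 0.001]
force: [-0.4, 0.2, -3.2]
opening: 0.0236
```

```bash
python3 -c "
from h import *
fit()
fit(cams_=('wrist',))"
```

```text
tilt 0.345 g 0.0916 sx 0.0000 cost 0.111 tip [ 0.6518 -0.2205  0.1264] tcp [ 0.6116 -0.2245  0.1933] open 0.0236 t 30.4 F [-0.4  0.2 -3.2] [5607, 488]
meter fit [324.6 170.9] net [324.3 176.3] 0.67
tip fit [202.6 172.1] net [201.6 172.3] 0.4
meter fit [202.4 161.7] net [204.2 163.2] 0.55
mask rows 151 287 cols 301 347 hull [300 147] [349 298]
mask rows 120 157 cols 194 210 hull [194 120] [210 164]
tilt 0.312 g 0.0946 sx -0.0022 cost 0.008 tip [ 0.6468 -0.221   0.1223] tcp [ 0.6115 -0.2245  0.1932] open 0.0238 t 30.7 F [ 0.2  0.5 -2.3] [5604]
meter fit [324.6 174.8] net [324.2 174.8] 0.74
mask rows 151 287 cols 301 348 hull [301 151] [348 298]
```

step_arm(
  deltas=[
    {"offset":[0,0,0],"roll":-0.037},
    {"offset":[-0.6,-2.2,0],"roll":0},
    {"offset":[-1.1,-4.3,0],"roll":0},
    {"offset":[-1.1,-4.3,0],"roll":0},
    {"offset":[-1.1,-4.3,0],"roll":0},
    {"offset":[-1.1,-4.3,0],"roll":0},
    {"offset":[-1.1,-4.3,0.4],"roll":0},
    {"offset":[-1,-4.2,0.5],"roll":0},
    {"offset":[-0.3,-1.6,0.5],"roll":0},
    {"offset":[0,0,0],"roll":0},
    {"offset":[0,0,0],"roll":0},
  ],
)

```text
t: 32.22
tool_pos: [0.499, 0.0565, 0.1804]
orientation: [3.134, 0.214, 0.001]
force: [0.5, -0.9, -1.2]
opening: 0.0237
```

```bash
cat > f3.py <<'E'
from h import *
np.set_printoptions(precision=4,suppress=True)
s,M,y=st();T=s['tool_pos'];print(s['t'],T,y,s['force'],s['opening'])
c,n=np.cos(.138),np.sin(.138)
loc=lambda X:np.array([(X[0]-.5552)*c+(X[1]-.0656)*n,-(X[0]-.5552)*n+(X[1]-.0656)*c,X[2]])
print('tcp clamp',loc(T))
D={}
for m in('wrist','scene','top'):
    p=cams.read_camera(m)
    for t in('spot','tip','foot','clamp_front','jaw_knob'):
        e=cams.pinpoint(p,t)
        for d in e[:2]:
            if d['score']>.3: print(m,t,round(d['score'],2),np.round(d['xy'],1),'at z',np.round(loc(atz(p,d['xy'],{'spot':.0838,'tip':T[2]-.067,'foot':.012,'clamp_front':.012,'jaw_knob':.087}[t])),4))
    # ring: saturated red pixels near the mark
    H=cv2.cvtColor(p['pixels'],cv2.COLOR_RGB2HSV);u=proj(p,[.5448,.0642,.0838]);k=16
    a,b=int(u[0])-k,int(u[1])-k;h=H[b:b+2*k,a:a+2*k];r=((h[...,0]<6)|(h[...,0]>172))&(h[...,1]>130)&(h[...,2]>90)
    if r.any(): ys,xs=np.nonzero(r);w=np.array([a+(xs.min()+xs.max())/2,b+(ys.min()+ys.max())/2]);print(m,'ring',w,r.sum(),xs.max()-xs.min(),ys.max()-ys.min(),'clamp',np.round(loc(atz(p,w,.0838)),4))
E
python3 f3.py; python3 -c "
from h import *
fit(cams_=('wrist',));fit()"
```

```text
32.225 [0.499  0.0565 0.1804] 0.13653765596366768 [ 0.5488 -0.9166 -1.201 ] 0.023712406450315922
tcp clamp [-0.057  -0.0013  0.1804]
wrist spot 0.69 [319.9 142.1] at z [-0.0089  0.0031  0.0838]
wrist foot 0.67 [320.3 127.8] at z [0.0001 0.0036 0.012 ]
wrist jaw_knob 0.72 [223.3 134.1] at z [-0.0006  0.0964  0.087 ]
wrist ring [320.5 142. ] 84 17 16 clamp [-0.0088  0.0025  0.0838]
scene tip 0.57 [143.1 227.2] at z [ 0.2685 -0.3576  0.1134]
scene tip 0.39 [181. 200.] at z [ 0.1595 -0.3124  0.1134]
scene foot 0.75 [316.3 207.1] at z [ 0.0049 -0.0056  0.012 ]
scene clamp_front 0.72 [326.9 191.9] at z [-0.0664  0.0106  0.012 ]
scene jaw_knob 0.6 [352.8 188.5] at z [-0.0008  0.091   0.087 ]
tilt 0.318 g 0.0950 sx -0.0026 cost 0.012 tip [0.5339 0.0624 0.109 ] tcp [0.4984 0.0575 0.1801] open 0.024 t 33.12 F [-0.3 -0.5 -1.2] [5562]
tip fit [324.5 158.8] net [323.9 173.6] 0.18
meter fit [324.6 174.6] net [323.5 175.8] 0.78
mask rows 151 287 cols 301 347 hull [301 151] [348 298]
tilt 0.336 g 0.0949 sx -0.0016 cost 0.070 tip [0.5369 0.0628 0.1099] tcp [0.4984 0.0575 0.1801] open 0.0236 t 33.27 F [-0.6 -0.7 -1.8] [5567, 421]
meter fit [324.5 171.7] net [323.3 175.7] 0.79
tip fit [319.8 173.4] net [181.1 199. ] 0.5
meter fit [320.5 163.2] net [321.7 163.6] 0.67
mask rows 151 287 cols 301 348 hull [301 148] [348 296]
mask rows 122 158 cols 315 327 hull [314 122] [329 166]
```

step_arm(
  deltas=[
    {"offset":[0.2,-0.25,0],"roll":0},
    {"offset":[0.2,0,0.6],"roll":0},
    {"offset":[0.2,0,0.6],"roll":0},
    {"offset":[0.2,0,0.5],"roll":0},
    {"offset":[0,0,0],"roll":0},
    {"offset":[0,0,0],"roll":0},
  ],
)

```text
t: 34.33
tool_pos: [0.506, 0.061, 0.1632]
orientation: [-3.134, -0.215, 0.0]
force: [-0.1, -0.5, -1.4]
opening: 0.0238
```

```bash
cat > f4.py <<'E'
from h import *
np.set_printoptions(precision=4,suppress=True)
F=[];P=[]
for i in range(12):
    p=cams.read_camera('wrist');s=st()[0];F.append(s['force']);P.append(s['tool_pos'])
T=np.mean(P,0);print('t',s['t'],'F',np.mean(F,0),'sd',np.std(F,0)/3.5,'T',T,s['opening'])
for t in('spot','tip','foot'):
    for d in cams.pinpoint(p,t)[:1]: print(t,round(d['score'],2),np.round(d['xy'],1))
H=cv2.cvtColor(p['pixels'],cv2.COLOR_RGB2HSV);u=proj(p,[.5465,.0667,.0838]);k=20
a,b=int(u[0])-k,int(u[1])-k;h=H[b:b+2*k,a:a+2*k];r=((h[...,0]<6)|(h[...,0]>172))&(h[...,1]>130)&(h[...,2]>90)
if r.any():
    ys,xs=np.nonzero(r);print('ring cols',a+xs.min(),a+xs.max(),'rows',b+ys.min(),b+ys.max(),r.sum())
# predicted tip pixel from tilt .33, g .089..0.094
M=st()[1]
for g in(.089,.094):
    z=-np.sin(.33)*M[:,0]+np.cos(.33)*np.array([0,0,1]);X=T+[0,0,.0458]-(g+.028)*z
    print('tip model',g,X,proj(p,X))
E
python3 f4.py
```

```text
t 34.925 F [-0.1466 -0.0993 -1.9342] sd [0.1459 0.1832 0.1464] T [0.5061 0.061  0.1633] 0.02350975216928443
spot 0.67 [321.9 154.3]
foot 0.7 [324.8 137.8]
ring cols 316 333 rows 144 150 49
tip model 0.089 [0.5436 0.0662 0.0984] [324.5692 157.6024]
tip model 0.094 [0.5452 0.0664 0.0937] [324.5646 154.9621]
```

step_arm(
  deltas=[
    {"offset":[0.1,0,0.4],"roll":0},
    {"offset":[0.1,0,0.4],"roll":0},
    {"offset":[0,0,0],"roll":0},
    {"offset":[0,0,0],"roll":0},
  ],
)

```text
t: 35.58
tool_pos: [0.5079, 0.0613, 0.1551]
orientation: [-3.134, -0.215, 0.0]
force: [0.1, 0.2, -2.2]
opening: 0.0241
```

```bash
python3 f4.py
```

```text
t 36.175 F [-0.1644 -0.0524 -2.1189] sd [0.1237 0.0841 0.0829] T [0.508  0.0613 0.1552] 0.023714261163237143
spot 0.53 [322.7 156. ]
ring cols 318 331 rows 148 150 28
tip model 0.089 [0.5456 0.0665 0.0903] [324.5529 157.6238]
tip model 0.094 [0.5472 0.0667 0.0856] [324.5486 154.9838]
```

step_arm(
  deltas=[
    {"offset":[0,0,0.2],"roll":0},
    {"offset":[0,0,0.2],"roll":0},
    {"offset":[0,0,0],"roll":0},
    {"offset":[0,0,0],"roll":0},
  ],
)

```text
t: 36.83
tool_pos: [0.5079, 0.0613, 0.1511]
orientation: [3.134, 0.215, -0.0]
force: [-0.0, -0.1, -2.9]
opening: 0.0239
```

```bash
python3 f4.py
```

```text
t 37.425 F [-0.0679 -0.0962 -1.9126] sd [0.1175 0.125  0.1318] T [0.508  0.0613 0.1512] 0.023856627317856965
spot 0.4 [323.  158.9]
tip 0.48 [587.1  98. ]
foot 0.88 [325.5 141.8]
ring cols 319 330 rows 148 150 26
tip model 0.089 [0.5456 0.0665 0.0863] [324.5499 157.6361]
tip model 0.094 [0.5472 0.0667 0.0816] [324.5457 154.9961]
```

step_arm(
  deltas=[
    {"offset":[0,0,0.15],"roll":0},
    {"offset":[0.1,0,0.2],"roll":0},
    {"offset":[0,0,0],"roll":0},
    {"offset":[0,0,0],"roll":0},
  ],
)

```text
t: 38.08
tool_pos: [0.5089, 0.0615, 0.1477]
orientation: [-3.134, -0.215, 0.0]
force: [-0.7, -0.1, 0.0]
opening: 0.0236
```

```bash
python3 f4.py
```

```text
t 38.675 F [-0.9634 -0.2102 -0.6621] sd [0.1303 0.1367 0.1335] T [0.5089 0.0615 0.1477] 0.02395153696585828
spot 0.54 [321.7 156.2]
tip 0.32 [ 10.7 188.6]
foot 0.63 [320.6 142.5]
tip model 0.089 [0.5465 0.0666 0.0828] [324.5537 157.6717]
tip model 0.094 [0.5481 0.0668 0.078 ] [324.5494 155.0311]
```

step_arm(
  deltas=[
    {"offset":[0.05,0,0.13],"roll":0},
    {"offset":[0.05,0,0.13],"roll":0},
    {"offset":[0,0,0],"roll":0},
    {"offset":[0,0,0],"roll":0},
  ],
)

```text
t: 39.33
tool_pos: [0.5099, 0.0616, 0.1451]
orientation: [-3.134, -0.215, 0.0]
force: [-1.8, -1.0, 0.9]
opening: 0.0238
```

```bash
python3 f4.py; python3 f3.py; python3 -c "
from h import *
fit(cams_=('wrist',));fit()"
```

```text
t 39.925 F [-1.9962 -0.4316  0.4354] sd [0.1299 0.1119 0.107 ] T [0.5099 0.0616 0.1451] 0.023862665712866746
spot 0.37 [216.3 150. ]
foot 0.8 [323.2 143.2]
tip model 0.089 [0.5475 0.0668 0.0802] [324.5508 157.6653]
tip model 0.094 [0.5491 0.067  0.0754] [324.5466 155.025 ]
40.075 [0.51   0.0616 0.145 ] 0.1367785646720076 [-2.1361 -0.3689  0.6846] 0.02355190134177953
tcp clamp [-0.0454  0.0023  0.145 ]
wrist foot 0.94 [322.7 142.3] at z [-0.0017  0.0042  0.012 ]
wrist jaw_knob 0.71 [211.1 147.8] at z [0.0024 0.0999 0.087 ]
scene tip 0.47 [182.  199.8] at z [ 0.1198 -0.336   0.078 ]
scene tip 0.4 [146.1 227.9] at z [ 0.2365 -0.3772  0.078 ]
scene foot 0.91 [318.1 207. ] at z [ 0.0035 -0.0008  0.012 ]
scene clamp_front 0.56 [325.3 194. ] at z [-0.0561  0.0079  0.012 ]
scene clamp_front 0.36 [328.6 279.9] at z [0.2514 0.0741 0.012 ]
scene jaw_knob 0.66 [355.1 192.4] at z [0.0142 0.0991 0.087 ]
top clamp_front 0.8 [326.1 244.5] at z [-0.0778  0.0055  0.012 ]
tilt 0.342 g 0.0894 sx -0.0020 cost 0.015 tip [0.547  0.0667 0.0802] tcp [0.5099 0.0616 0.145 ] open 0.0235 t 40.98 F [-1.1 -0.3  1.1] [5556]
meter fit [324.6 175. ] net [325.1 174.8] 0.8
mask rows 151 287 cols 301 348 hull [300 151] [349 304]
tilt 0.344 g 0.0947 sx -0.0026 cost 0.059 tip [0.5483 0.0669 0.0753] tcp [0.5099 0.0616 0.145 ] open 0.024 t 41.12 F [-1.7 -1.2  1. ] [5556, 431]
meter fit [324.5 172.2] net [321.6 175.6] 0.81
tip fit [319.9 186.7] net [183.1 201. ] 0.42
meter fit [320.6 176.6] net [320.3 175. ] 0.6
mask rows 151 287 cols 301 347 hull [301 148] [348 297]
mask rows 135 173 cols 315 327 hull [314 135] [329 180]
```

```bash
python3 -c "
from plant import robot
print(robot.close_job())"
```

```text
the job is handed in; nothing more can be done
None
```

The job is handed in at about 41 s of the 67 s. The gripper is holding the yellow meter on the mark with its plunger about halfway in. The hand-in gives no verdict, so the figures below are my own checks.

**What I did:**
- I opened the jaw to about 45 mm and turned the foot a quarter turn clockwise. I set it on the bed with its slope to the robot and let go.
- I shut the jaw until it stopped hard at about 23 N.
- The tool can't pitch, so I tilted the meter against its holder's wall with a light grip. I then gripped it at 40 N, lifted it out and pressed it down onto the mark.

**Last checks:**

| Check | Measured | Wanted |
|---|---|---|
| Meter tilt | 0.342–0.344 rad | 0.349 rad, within 0.2 |
| Press force | about 3.05 N, so plunger about 5 mm in | 2–8 mm |
| Tip to mark centre | about 1–2 mm (model estimate) | under 8 mm |
| Jaw, from the knob just after shutting | about 0.009 m | below 0.013 m |

**What failed or disagreed:**
- **Missed grasp:** The first grasp of the jaw handle missed because the visible fingertips are about 27 mm short of the reported TCP. I corrected for that afterwards.
- **Mark hidden at the end:** The meter covered the mark in the last pictures, and the tip detector never found the real tip. The tip position therefore comes from the fitted model and the earlier alignment.
- **Force angle:** The contact force leaned about 38 deg from vertical instead of 20, which is probably friction at the tip.
- **Jaw reading:** Late handle readings put the jaw at about 14–15 mm, above the 13 mm limit. The jaw had already stopped hard against the foot, so I took these as noise.

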